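Check belt tension, align the quarter-turn fastener, hold the cover shut

TASK

On the sole-sanding machine, first pull the sprung belt-tension gauge out by its post until its pointer is level with the brass set marker, keep it there for a second, and let it slide back home. Then turn the quarter-turn fastener on the access cover until its slot lines up with the two black lines on the cover, and with the slot lined up push the cover down flush on its frame. The new seal pushes the cover back up, so finish still holding it pressed shut with the gripper, and leave the other things on the bench where they are.

Things in the scene. Friction and masses are not known exactly. Their poses are not given: they have to be found in the camera images.
- machine: sole-sanding machine, fixed to the bench: grey box 200 mm (x) by 250 mm (y), 105 mm tall, motor behind (+x), sanding drum on its -y side, gauge tray on its +y side. Origin on the bench under the box's centre; x points to the cover's hinge (away from the robot), y to the gauge, z up. Its place and yaw vary
- cover (a joint): opening angle of the access cover, rad: 0 = flush on its frame, 0.16 = ajar as found (its stop; near edge 28 mm up). Aluminium plate 178 mm (machine x) by 220 mm, 5 mm thick; hinge line along machine y through machine (85, 0, 105) mm. While the fastener is out of line its crossbar strikes the frame and the cover cannot be shut
- cover_front (a point): a bare spot on the cover's upper face, 16 mm in from the middle of its near edge, good to push on; flush, it lies at machine (-77, 0, 110) mm, ajar about 25 mm higher. Axes as the cover (x to the hinge, z out of the plate). The seal pushes up: about 2 N here stirs the cover, about 6 N holds it flush
- fastener (a joint): angle of the fastener, rad, anticlockwise from above: 0 = its slot and bar lie in line with the two black lines (along machine x); found at 0.7 to 1.45, so it is turned clockwise. Stops at -0.35 and 1.6. Slight friction (0.06 N m); it stays where it is left
- fastener_bar (a point): centre of the fastener's upright steel grip bar, 40 mm long, 12 thick, 24 tall, slot a dark line along its top. Axes: x along the bar, z along the fastener's axis (square to the cover, leans with it). Bar top 12 mm above, its 40 mm disc 12 mm below, cover's face 17 mm below. Mid-width of the cover, 120 mm from the hinge line; with the cover flush at machine (-35, 0, 127) mm
- gauge (a joint): how far the belt-tension gauge is pulled out, m: 0 = home, 0.07 = its stop. A spring draws it home: about 2 N at the start, about 8 N at 0.05; it slides along machine +y
- gauge_post (a point): centre of the gauge's upright pull post: dark steel, round, 14 mm across, 40 mm tall; top 20 mm above this point, the flat slide it stands on 20 mm below. At home it is 60 mm from the box's side wall. Axes as the machine
- gauge_pointer (a point): tip of the gauge's thin pointer, at the height of the slide, 33 mm to machine +x of the post; it moves with the post
- marker (a joint): position of the brass set marker along the scale, m, in the same measure as the gauge: the pointer is level with the marker when the gauge reads the same. It is stiff and stays put
- marker_tip (a point): tip of the small brass set marker (14 by 10 mm, 16 mm tall) on the far edge of the gauge tray, 35 mm to machine +x of the post's line; the pointer is level with it when both have the same machine y. Axes as the machine
- tin: a flat round steel tin, 72 mm across, 32 mm tall; a bystander, not to be disturbed; origin at its underside
- last: a wooden shoe last, 200 mm long, 68 mm tall; a bystander, not to be disturbed; origin at its underside
- hammer: a hammer lying in front of the box; a bystander, not to be disturbed; origin at its underside
- brush: a brush lying in front of the gauge tray; a bystander, not to be disturbed; origin at its underside
- driver: a screwdriver with a wooden handle, lying beyond the sanding drum; a bystander, not to be disturbed; origin at its underside
- glue: a white bottle, 54 mm across, 130 mm tall; a bystander, not to be disturbed; origin at its underside
- heel: a black rubber heel block, 22 mm thick; a bystander, not to be disturbed; origin at its underside

How it is judged:
By the outcome, as a careful person would: the job done as asked, in the order asked, and still so for the second after the job is handed in, while the arm keeps its last pose, push and grip.
It also fails if it takes over 67 s, if anything falls off the work surface, if the arm or the gripper's body presses on something with over 40 N, if the wrist force passes 120 N, or if a joint passes its speed limit or range.

ROBOT

A 6-joint arm with a two-finger parallel gripper is mounted at the origin on the work surface. World frame = base frame: x ahead of the robot, y to its left, z up, the work surface at z = 0. Lengths are in m, angles in rad, forces in N, time in s.
With the tool pointing down it reaches from about 0.35 to 0.775 m from the base axis. Payload 7.3 kg.
Tool frame: the origin (TCP) lies midway between the tips of the shut fingers; the grasp point (between the pads) lies 19 mm behind it (robot.grasp_offset is the z of the grasp point in the tool frame, in m); z points along the fingers, y is the direction in which the jaws open and shut (so a half turn about z gives the same grasp; the last joint's range is limited). The gripper opens to 92 mm and grips with 3 to 60 N. Pads are 19 mm wide; open, the fingers measure 130 mm over their backs; the gripper's body (75 mm by 190 mm) begins 47 mm behind the grasp point.
Start: joints at [1.034, 0.342, 1.524, -0, 1.275, -0.146], TCP at [0.2, 0.485, 0.227] pointing down, gripper open.
Joint ranges: [-2.53, 2.53], [-0.77, 2.02], [0.04, 2.7], [-1, 4.14], [0.28, 2.66], [-3.11, 3.11]. Speed limits (rad/s): [2.57, 2.57, 3.14, 3.14, 3.14, 3.14].

INTERFACE

Orientations are given as [roll, pitch, yaw] about the fixed x, y, z axes, in that order (R = Rz(yaw) Ry(pitch) Rx(roll)).
In Python, from cell import observe, imaging, workorder, robot gives the robot as it stands. The module is installed in compiled form; this text tells all that it offers.
- The arm moves only by the tool send_rows, never from a script. Its argument "series" is a list of rows, each a list of 7 numbers: the shift along the tool's x, y, z in m, then the turn, a rotation vector about the tool's x, y, z in rad, then the closure, from 0 (fully open) to 1 (shut). A call has 1 to 5 rows; each row shifts and turns the commanded pose from where the row before left it, along the tool's axes as they then stand; what a row does not reach is not made up. A row lasts 1/12 s, in which the tool goes at most 41.7 mm and 7.16 degrees, less where a joint would pass 70% of its speed; a pose out of reach is approached as far as the arm can. A call is refused whole if a number of a shift passes 0.0417 or a number of a turn 0.125, either way. A call with a gripper value outside its range is refused whole. The fingers move at their own pace and stop on an object; "newtons" is the grip in N (left out, the last holds). Time passes only in rows, so rows that do not move let the fingers close. It gives the time, the measured TCP pose, the force and the opening at its end, in the units of the state.
- observe(): the state, without advancing time (a new reading comes with each control period).
- imaging.read_camera(name): name is "side" or "top" or "wrist"; returns a dict with "color" (384x512x3 uint8, red, green, blue), "range_z" (384x512 float32, m along the optical axis (not along the pixel's ray), 0 where there is no reading), "vfov" (degrees; the focal length in pixels is half the picture's height over the tangent of half this angle, whatever the lens; pixels are square), "cx", "cy" (the principal point, pixels), "T" (4x4, takes a point from camera to world coordinates). Camera axes: x right, y down, z forward; pixel columns grow to the right and rows downward; lengths in m; the calibration is good to about 2 mm. A picture is of the moment at which its call begins.
- workorder.hand_in(): hands the job in, once; it reports no verdict.
The state is a dict: "time": time; "qpos": joint angles; "qvel": joint speeds; "joint_efforts": joint torques, N m; "tool_pos": TCP position; "tool_rot": TCP orientation; "contact_force": force on the tool from outside, world axes, zero at the start; "torque": the same for the moment, N m; "opening": finger opening in m.
Only numpy, scipy, OpenCV 4.12 (cv2) and the standard library are available. Lean on these libraries where they do the work, as an engineer would, in place of code of your own. Each camera call takes 0.05 s, during which the arm holds its last target.

## Working session

There is one attempt and no reset: what is moved stays moved. The work goes in short steps, Python scripts to look and compute and a tool call to move; the robot and the scene stay as the last step left them, time stands still between calls to the robot, and variables do not carry over. Pictures are saved under pics/ and viewed, and the job is handed in when it is done.

Besides the shell and the picture viewer there is one more tool, called after "Call:" as name(argument=value, ...) on one line, values as JSON. send_rows: Moves the arm, as the interface text tells. Its arguments: {"type":"object","properties":{"series":{"type":"array","items":{"type":"array","items":{"type":"number"}}},"newtons":{"type":"number"}},"required":["series"]}

```bash
mkdir -p pics
cat > h.py <<'E'
import numpy as np, cv2
from cell import observe, imaging, workorder, robot
def cam(n):
    d=imaging.read_camera(n); d['f']=d['color'].shape[0]/2/np.tan(np.radians(d['vfov'])/2); return d
def save(d,name,scale=1.5):
    im=cv2.cvtColor(d['color'],cv2.COLOR_RGB2BGR); cv2.imwrite('pics/'+name,cv2.resize(im,None,fx=scale,fy=scale,interpolation=cv2.INTER_CUBIC))
def pt(d,u,v,z=None):
    u=np.asarray(u,float);v=np.asarray(v,float)
    if z is None: z=d['range_z'][np.round(v).astype(int),np.round(u).astype(int)]
    p=np.stack([(u-d['cx'])/d['f']*z,(v-d['cy'])/d['f']*z,z+0*u],-1)
    return p@d['T'][:3,:3].T+d['T'][:3,3]
def plane(d,u,v,h):
    r=np.array([(u-d['cx'])/d['f'],(v-d['cy'])/d['f'],1])@d['T'][:3,:3].T; o=d['T'][:3,3]
    return o+r*(h-o[2])/r[2]
def proj(d,P):
    q=(np.asarray(P)-d['T'][:3,3])@d['T'][:3,:3]; return q[...,0]/q[...,2]*d['f']+d['cx'], q[...,1]/q[...,2]*d['f']+d['cy']
E
python3 - <<'E'
from h import *
print(observe())
for n in ['side','top','wrist']:
    d=cam(n); save(d,n+'0.png'); print(n,d['T'].round(3).tolist(),d['f'],d['cx'],d['cy'])
E
```

```text
{'time': 0.0, 'qpos': array([ 1.03399462e+00,  3.42730606e-01,  1.52502137e+00,  1.03650419e-05,
        1.27539982e+00, -1.46017045e-01]), 'qvel': array([-0.00068067,  0.00077736,  0.00016899, -0.00077214,  0.00070046,
       -0.00045638]), 'joint_efforts': array([-2.00930222e-04, -4.31235301e+01, -2.44222283e+01,  7.18464120e-02,
        5.57242404e-02, -6.44187321e-05]), 'tool_pos': array([0.19975295, 0.48507109, 0.22603936]), 'tool_rot': array([-3.14005154e+00, -2.36659307e-04,  2.75080479e+00]), 'contact_force': array([-0.06041745, -0.31291649, -0.3322296 ]), 'torque': array([-0.04025837, -0.03451225,  0.02250123]), 'opening': 0.09182915132014209}
side [[-0.998, -0.028, 0.049, 0.528], [-0.056, 0.567, -0.822, 0.743], [-0.005, -0.823, -0.567, 0.618], [0.0, 0.0, 0.0, 1.0]] 400.9833925796874 252.5658518171769 193.8283916616572
top [[0.03, -0.99, 0.136, 0.427], [-1.0, -0.029, 0.009, -0.006], [-0.005, -0.136, -0.991, 1.103], [0.0, 0.0, 0.0, 1.0]] 425.04232207016616 255.93512853819416 191.43148319068655
wrist [[0.381, 0.889, 0.255, 0.131], [0.925, -0.366, -0.107, 0.513], [-0.002, 0.276, -0.961, 0.384], [0.0, 0.0, 0.0, 1.0]] 341.16991085177744 253.0255420365786 191.22068748072905
```

View pics/side0.png

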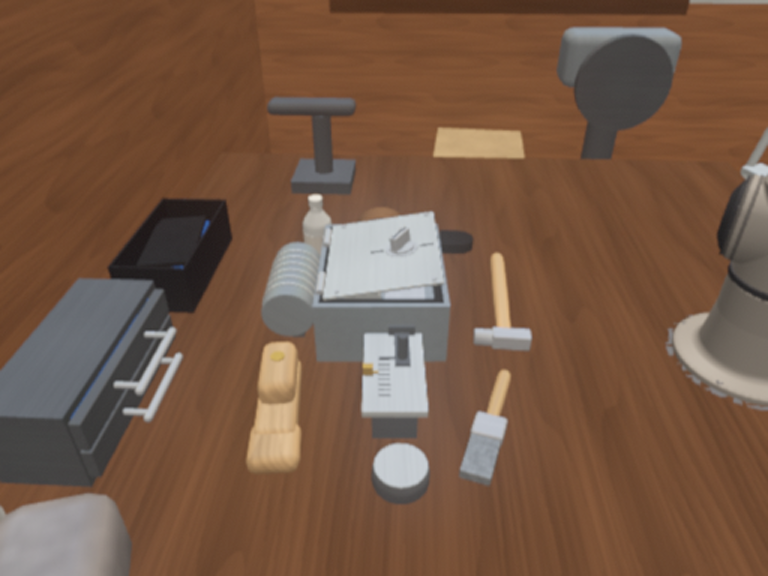

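View pics/top0.png

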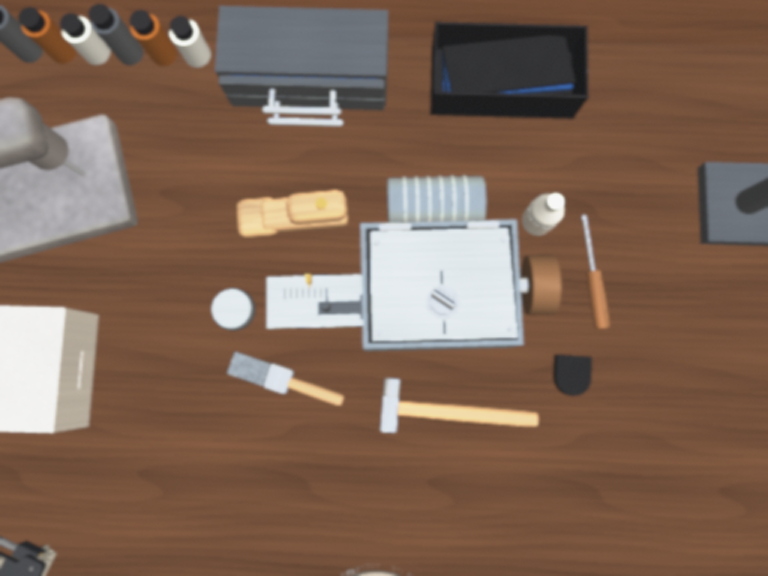

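View pics/wrist0.png

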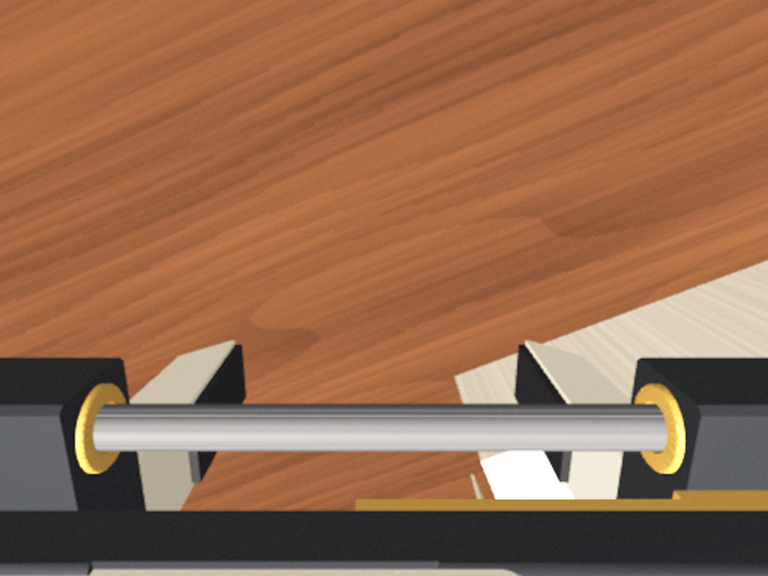

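The views show the machine near the centre of the top view: cover at about (440,283), fastener (442,300), gauge post (325,307), brass marker (308,279), tin (232,308). I'll zoom in and measure.

Run:
```python
from h import *
d=cam('top'); np.savez('top0.npz',**{k:v for k,v in d.items()})
im=cv2.cvtColor(d['color'],cv2.COLOR_RGB2BGR)
c=im[130:250,140:385]; cv2.imwrite('pics/topz.png',cv2.resize(c,None,fx=3.2,fy=3.2,interpolation=cv2.INTER_CUBIC))
s=cam('side'); np.savez('side0.npz',**{k:v for k,v in s.items()})
im=cv2.cvtColor(s['color'],cv2.COLOR_RGB2BGR)
c=im[130:300,160:360]; cv2.imwrite('pics/sidez.png',cv2.resize(c,None,fx=3.5,fy=3.5,interpolation=cv2.INTER_CUBIC))
# depth map: points in height
v,u=np.mgrid[0:384,0:512]; P=pt(d,u,v,d['range_z'])
print(np.round(P[204,212:240,2]*1000), np.round(P[100,200,2],4))
np.save('P.npy',P)
m=(P[...,2]>.095)&(P[...,0]>.3)&(P[...,0]<.62)&(abs(P[...,1])<.2)
m=m.astype(np.uint8); n,l,st,ce=cv2.connectedComponentsWithStats(m)
for i in range(1,n):
    if st[i,4]>50: print(st[i],ce[i], P[l==i].mean(0))
```

```text
[ 59.  98.  99.  99. 100.  98.  95.  82.  60.  56.  59.  59.  60.  61.
  63.  57.  60.  59.  58.  58.  60.  59.  58.  59.  58.  60.  58.  59.] 0.0034
[ 239  167  106   66 6373] [290.68256708 199.60615095] [ 0.54394308 -0.07817175  0.12846471]
```

View pics/topz.png

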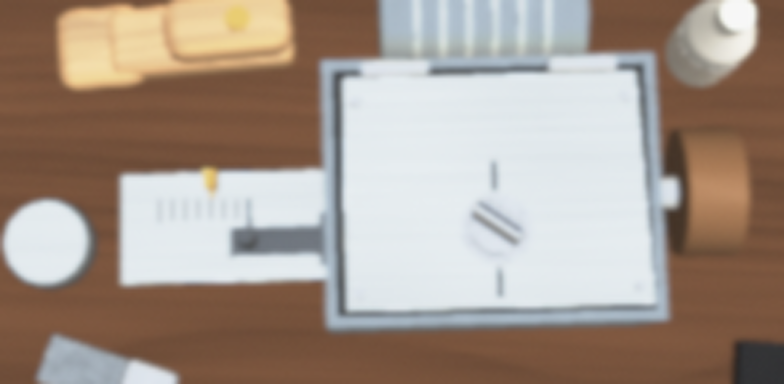

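View pics/sidez.png

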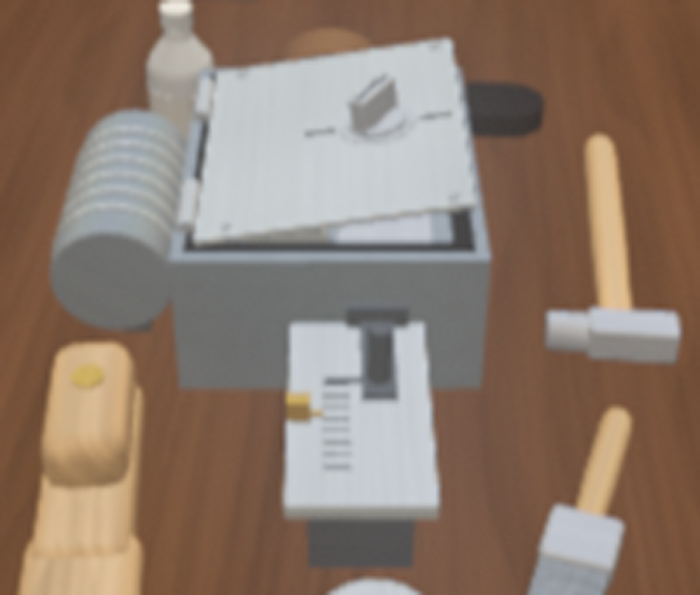

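Run:
```python
from h import *
d=dict(np.load('top0.npz')); 
Z=lambda x,y:(x/3.2+140-.34,y/3.2+130-.34)
C=[plane(d,*Z(*q),.105) for q in [(321,62),(655,53),(668,320),(327,328)]]
C=np.array(C);print(C.round(4), C.mean(0))
# yaw: machine y axis from right(-y) to left(+y)
ey=(C[0]+C[3]-C[1]-C[2])/2; ex=(C[0]+C[1]-C[2]-C[3])/2
print(np.linalg.norm(ex),np.linalg.norm(ey),np.degrees([np.arctan2(-ey[0],ey[1]),np.arctan2(ex[1],ex[0])]))
P=np.load('P.npy')
print('post top',plane(d,*Z(247,239),.099))
m=(P[...,2]>.085)&(P[...,1]>.1)&(P[...,1]<.3)&(P[...,0]>.36)&(P[...,0]<.45)
vv,uu=np.nonzero(m);print(len(vv),uu.mean(),vv.mean(),plane(d,uu.mean(),vv.mean(),.099))
print('fast',plane(d,*Z(496,224),.155), 'bar ends',plane(d,*Z(474,208),.155),plane(d,*Z(519,240),.155))
print('lines',plane(d,*Z(493,175),.125),plane(d,*Z(501,283),.13))
print('pointer',plane(d,*Z(249,212),.06),'marker',plane(d,*Z(212,190),.065))
s=dict(np.load('side0.npz'));S=lambda x,y:(x/3.5+160-.36,y/3.5+130-.36)
print('pointer',plane(s,*S(325,382),.06),'marker',plane(s,*S(322,413),.06))
print('tin',plane(d,*Z(48,242),.032))
```

```text
[[ 0.6652  0.044   0.105 ]
 [ 0.6793 -0.2065  0.105 ]
 [ 0.4797 -0.2163  0.105 ]
 [ 0.4665  0.0326  0.105 ]] [ 0.57268056 -0.08654371  0.105     ]
0.19948635837226342 0.25005493885966457 [3.13425251 3.03925298]
post top [0.53071424 0.09447667 0.099     ]
0 nan nan [nan nan nan]
fast [ 0.54060811 -0.08529601  0.155     ] bar ends [ 0.55146825 -0.06965799  0.155     ] [ 0.5298051  -0.10158081  0.155     ]
lines [ 0.58001028 -0.08499544  0.125     ] [ 0.50122531 -0.09170148  0.13      ]
pointer [0.55576645 0.0977287  0.06      ] marker [0.57139875 0.12648689 0.065     ]
pointer [0.56642658 0.10175457 0.06      ] marker [0.56663128 0.12934223 0.06      ]
tin [0.53063806 0.25870133 0.032     ]<stdin>:12: RuntimeWarning: Mean of empty slice.
  ret = ret.dtype.type(ret / rcount)
```

```bash
cat > plan.py <<'E'
from h import *
from scipy.spatial.transform import Rotation as R
def plan(pos,R1,n=None,start=None):
    o=observe(); p0=np.array(o['tool_pos']); R0=R.from_euler('xyz',o['tool_rot'])
    if start is not None: p0,R0=start
    pos=np.array(pos); rv=(R0.inv()*R1).as_rotvec()
    k=int(np.ceil(max(np.linalg.norm(pos-p0)/.0405,np.linalg.norm(rv)/.12,1))); n=max(n or 0,k)
    Rk=R0
    for i in range(n):
        t=Rk.inv().apply((pos-p0)/n); print(np.round(t,4).tolist(), np.round(rv/n,4).tolist()); Rk=Rk*R.from_rotvec(rv/n)
def down(yaw): return R.from_euler('xyz',[np.pi,0,yaw])
E
python3 - <<'E'
from plan import *
plan([.531,.11,.17],down(1.624))
E
```

```text
[-0.0345, -0.017, 0.0043] [-0.0, 0.0, 0.0867]
[-0.0359, -0.0139, 0.0043] [-0.0, 0.0, 0.0867]
[-0.037, -0.0108, 0.0043] [-0.0, 0.0, 0.0867]
[-0.0378, -0.0075, 0.0043] [-0.0, 0.0, 0.0867]
[-0.0383, -0.0042, 0.0043] [-0.0, 0.0, 0.0867]
[-0.0385, -0.0009, 0.0043] [-0.0, 0.0, 0.0867]
[-0.0384, 0.0024, 0.0043] [-0.0, 0.0, 0.0867]
[-0.0381, 0.0057, 0.0043] [-0.0, 0.0, 0.0867]
[-0.0374, 0.009, 0.0043] [-0.0, 0.0, 0.0867]
[-0.0365, 0.0122, 0.0043] [-0.0, 0.0, 0.0867]
[-0.0353, 0.0153, 0.0043] [-0.0, 0.0, 0.0867]
[-0.0339, 0.0183, 0.0043] [-0.0, 0.0, 0.0867]
[-0.0321, 0.0212, 0.0043] [-0.0, 0.0, 0.0867]
```

Call:
send_rows(series=[[-0.0345,-0.017,0.0043,0,0,0.0867,0.5],[-0.0359,-0.0139,0.0043,0,0,0.0867,0.5],[-0.037,-0.0108,0.0043,0,0,0.0867,0.5],[-0.0378,-0.0075,0.0043,0,0,0.0867,0.5],[-0.0383,-0.0042,0.0043,0,0,0.0867,0.5]])

```text
time: 0.67
tool_pos: [0.3282, 0.3397, 0.2051]
tool_rot: [3.141, -0.0, 2.314]
contact_force: [0.3, 0.4, 0.3]
opening: 0.0632
```

Call:
send_rows(series=[[-0.0385,-0.0009,0.0043,0,0,0.0867,0.5],[-0.0384,0.0024,0.0043,0,0,0.0867,0.5],[-0.0381,0.0057,0.0043,0,0,0.0867,0.5],[-0.0374,0.009,0.0043,0,0,0.0867,0.5],[-0.0365,0.0122,0.0043,0,0,0.0867,0.5]])

```text
time: 1.08
tool_pos: [0.4556, 0.195, 0.1836]
tool_rot: [3.141, -0.0, 1.879]
contact_force: [0.8, -0.4, -0.8]
opening: 0.0458
```

Call:
send_rows(series=[[-0.0353,0.0153,0.0043,0,0,0.0867,0.5],[-0.0339,0.0183,0.0043,0,0,0.0867,0.5],[-0.0321,0.0212,0.0043,0,0,0.0867,0.5],[0,0,0,0,0,0,0.5],[0,0,0,0,0,0,0.5]])

```text
time: 1.5
tool_pos: [0.5316, 0.1085, 0.17]
tool_rot: [-3.14, -0.0, 1.621]
contact_force: [-0.4, 0.2, -0.1]
opening: 0.0458
```

Run:
```python
from h import *
d=cam('wrist'); save(d,'w1.png'); np.savez('w1.npz',**d); o=observe(); print({k:np.round(o[k],4) for k in o})
```

```text
{'time': np.float64(1.55), 'qpos': array([6.2100e-02, 4.2440e-01, 1.5620e+00, 4.0000e-04, 1.1566e+00,
       9.7000e-03]), 'qvel': array([ 0.034 , -0.0204,  0.0157,  0.0034, -0.0007, -0.001 ]), 'joint_efforts': array([-1.49450e+00, -4.51704e+01, -2.34976e+01, -4.63000e-02,
       -6.30000e-02,  2.49000e-02]), 'tool_pos': array([0.5307, 0.1097, 0.1703]), 'tool_rot': array([-3.1402e+00, -4.0000e-04,  1.6230e+00]), 'contact_force': array([ 0.2798, -0.3309,  0.3603]), 'torque': array([-0.0539,  0.0593,  0.0678]), 'opening': np.float64(0.046)}
```

View pics/w1.png

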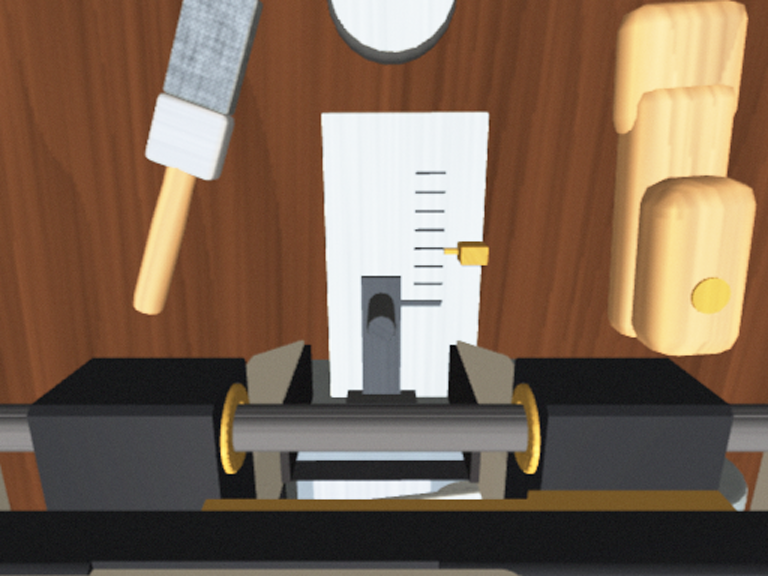

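Run:
```python
from h import *
d=dict(np.load('w1.npz'))
im=cv2.cvtColor(d['color'],cv2.COLOR_RGB2BGR)
cv2.imwrite('pics/w1z.png',cv2.resize(im[140:280,200:340],None,fx=4.2,fy=4.2,interpolation=cv2.INTER_CUBIC))
v,u=np.mgrid[0:384,0:512];P=pt(d,u,v,d['range_z'])
for (x,y) in [(254,218),(254,190),(294,201),(316,169),(302,167),(240,100),(260,250)]: print((x,y),P[y,x].round(4))
```

```text
(254, 218) [0.5331 0.0969 0.0992]
(254, 190) [0.5326 0.1064 0.0596]
(294, 201) [0.5661 0.0985 0.0591]
(316, 169) [0.579  0.1289 0.0717]
(302, 167) [0.5697 0.1279 0.0616]
(240, 100) [0.5182 0.1767 0.0555]
(260, 250) [0.5404 0.0531 0.0599]
```

View pics/w1z.png

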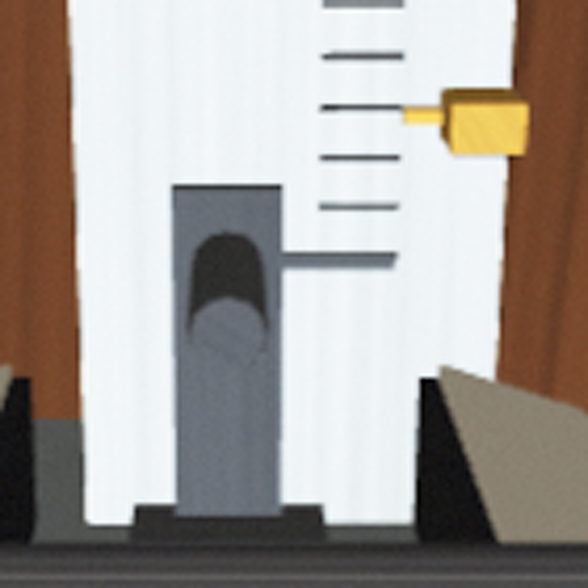

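```bash
cat >> h.py <<'E'
O=np.array([.5727,-.0865,0]);YAW=.054
EX=np.array([np.cos(YAW),np.sin(YAW),0]);EY=np.array([-np.sin(YAW),np.cos(YAW),0])
def mach(p): q=np.asarray(p)-O; return np.array([q@EX,q@EY,q[2]])
def world(x,y,z): return O+x*EX+y*EY+np.array([0,0,z])
E
python3 - <<'E'
from h import *
d=dict(np.load('w1.npz'));f=lambda x,y:(200+x/4.2-.38,140+y/4.2-.38)
print('pointer',mach(plane(d,*f(396,259),.059)))
for h in(.059,.0615): print('marker',mach(plane(d,*f(405,115),h)))
for y in (206,157,107,56,5): print(mach(plane(d,*f(390,y),.0556)))
print('post',mach(plane(d,*f(228,331),.099)),plane(d,*f(228,331),.099))
E
```

```text
pointer [0.00329974 0.18477051 0.059     ]
marker [0.00418293 0.21367171 0.059     ]
marker [0.00387038 0.21420589 0.0615    ]
[0.00221325 0.19465367 0.0556    ]
[0.00193699 0.20459107 0.0556    ]
[0.00166059 0.21453354 0.0556    ]
[0.00138421 0.22447511 0.0556    ]
[0.00111328 0.23422089 0.0556    ]
post [-0.02975664  0.18486211  0.099     ] [0.53300903 0.09648656 0.099     ]
```

Call:
send_rows(series=[[-0.0133,0.0012,0.014,0,0,0,0.5],[0,0,0.035,0,0,0,0.5],[0,0,0.035,0,0,0,0.5],[0,0,0.02,0,0,0,0.5],[0,0,0,0,0,0,0.5]])

```text
time: 1.97
tool_pos: [0.529, 0.0981, 0.0631]
tool_rot: [-3.133, -0.0, 1.626]
contact_force: [-1.2, -1.1, 0.2]
opening: 0.0459
```

Run:
```python
from h import *
d=cam('side'); save(d,'s2.png'); im=cv2.cvtColor(d['color'],cv2.COLOR_RGB2BGR)
cv2.imwrite('pics/s2z.png',cv2.resize(im[190:290,210:320],None,fx=5,fy=5,interpolation=cv2.INTER_CUBIC))
o=observe();print(o['tool_pos'],o['tool_rot'],o['contact_force'])
```

```text
[0.53075183 0.09813331 0.06551828] [-3.13696818e+00 -3.33593680e-04  1.62621496e+00] [0.05012176 0.11327561 0.73200761]
```

View pics/s2z.png

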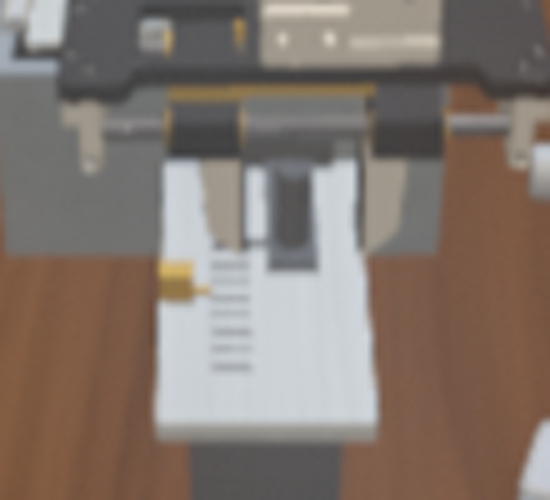

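The post stands between the fingers, about 2 mm nearer the left (+x) one. I'll centre and close.

Call:
send_rows(newtons=25, series=[[-0.001,0.002,0,0,0,0,0.8],[0,0,0,0,0,0,1],[0,0,0,0,0,0,1],[0,0,0,0,0,0,1],[0,0,0,0,0,0,1]])

```text
time: 2.43
tool_pos: [0.5345, 0.096, 0.0677]
tool_rot: [-3.141, -0.0, 1.624]
contact_force: [-13.3, -0.3, 10.6]
opening: 0.0171
```

Call:
send_rows(series=[[0,0,0,0,0,0,1],[0,0,0,0,0,0,1],[0,0,0,0,0,0,1]])

```text
time: 2.68
tool_pos: [0.5327, 0.0959, 0.0674]
tool_rot: [-3.137, -0.0, 1.624]
contact_force: [-8.9, 0.2, 8.4]
opening: 0.0133
```

Call:
send_rows(series=[[0,-0.001,-0.001,0,0,0,1],[0,0,0,0,0,0,1],[0,0,0,0,0,0,1]])

```text
time: 2.93
tool_pos: [0.5327, 0.0959, 0.0675]
tool_rot: [-3.139, -0.0, 1.624]
contact_force: [-6.3, 0.0, 0.2]
opening: 0.0137
```

Run:
```python
from h import *
d=cam('side'); im=cv2.cvtColor(d['color'],cv2.COLOR_RGB2BGR)
cv2.imwrite('pics/s3z.png',cv2.resize(im[190:290,210:320],None,fx=5,fy=5,interpolation=cv2.INTER_CUBIC))
d=cam('wrist'); save(d,'w3.png')
o=observe();print(o['tool_pos'],o['tool_rot'],o['contact_force'],o['opening'])
```

```text
[0.5326569  0.09593131 0.06753032] [-3.13860215e+00 -2.07688118e-04  1.62373345e+00] [-5.95447449 -0.23749294 -0.41063969] 0.013463708119527752
```

View pics/s3z.png

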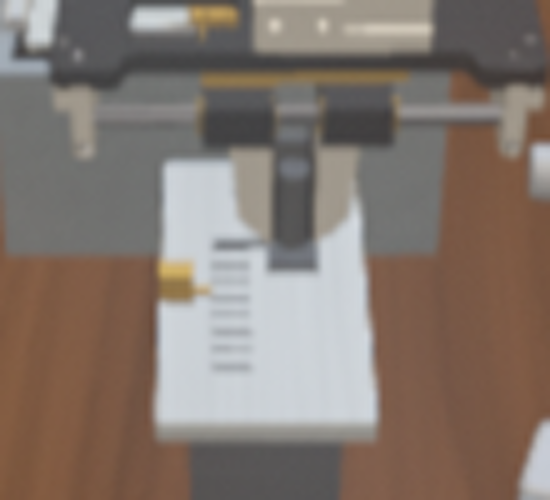

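View pics/w3.png

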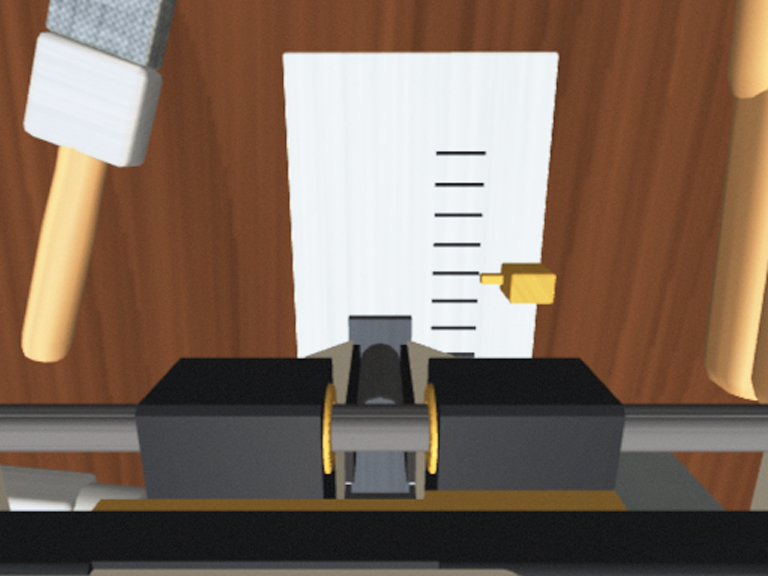

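The post is gripped. In the wrist view the marker tip is at (481,279), just short of the fourth scale line above the home pointer. I'll pull 29 mm.

Call:
send_rows(newtons=35, series=[[0.004,0,0,0,0,0,1],[0.007,0,0,0,0,0,1],[0.008,0,0,0,0,0,1],[0.006,0,0,0,0,0,1],[0.004,0,0,0,0,0,1]])

```text
time: 3.45
tool_pos: [0.5312, 0.1241, 0.0675]
tool_rot: [-3.138, 0.002, 1.624]
contact_force: [-6.2, -6.7, 0.6]
opening: 0.0133
```

Call:
send_rows(series=[[0,0,0,0,0,0,1],[0,0,0,0,0,0,1]])

```text
time: 3.62
tool_pos: [0.5312, 0.124, 0.0675]
tool_rot: [-3.138, 0.002, 1.624]
contact_force: [-6.4, -5.3, 0.3]
opening: 0.013
```

Run:
```python
from h import *
d=cam('side'); im=cv2.cvtColor(d['color'],cv2.COLOR_RGB2BGR)
cv2.imwrite('pics/s4z.png',cv2.resize(im[190:290,210:320],None,fx=5,fy=5,interpolation=cv2.INTER_CUBIC))
d=cam('wrist'); save(d,'w4.png');np.savez('w4.npz',**d)
o=observe();print(o['tool_pos'],o['tool_rot'],o['contact_force'],o['opening'],mach(o['tool_pos'])-mach([.5327,.0959,0]))
```

```text
[0.53116583 0.12384964 0.06752451] [-3.13836858e+00  1.58067832e-03  1.62411431e+00] [-5.6670256  -5.08262921  0.41838732] 0.013026782368768112 [-2.33835235e-05  2.79917007e-02  6.75245138e-02]
```

View pics/s4z.png

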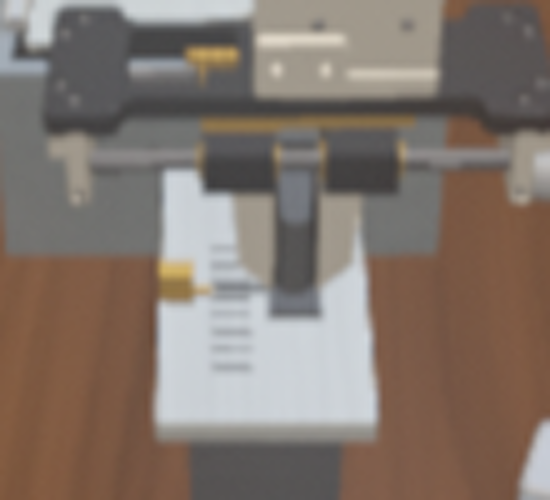

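View pics/w4.png

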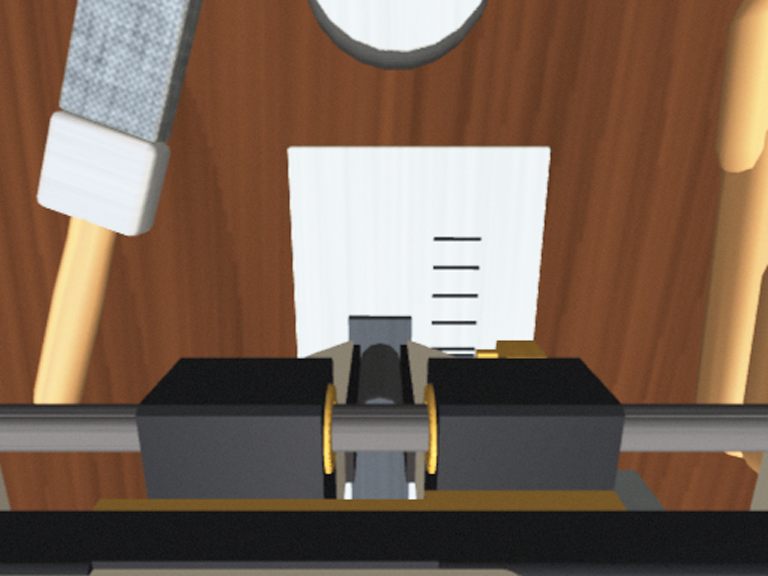

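Run:
```python
from h import *
d=dict(np.load('w4.npz'))
im=cv2.cvtColor(d['color'],cv2.COLOR_RGB2BGR)
cv2.imwrite('pics/w4z.png',cv2.resize(im[220:244,270:370],None,fx=8,fy=8,interpolation=cv2.INTER_CUBIC))
```

```text
(no output)
```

View pics/w4z.png

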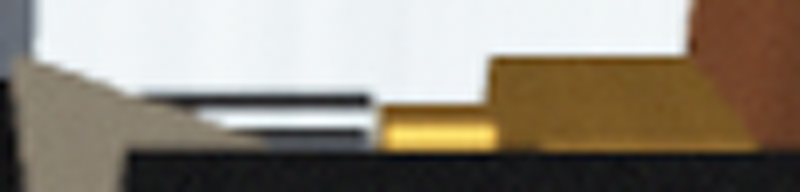

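Run:
```python
from h import *
d=dict(np.load('w4.npz'));f=lambda x,y:(270+x/8-.44,220+y/8-.44)
print('ptr',mach(plane(d,*f(330,137),.0592)),'mk',[mach(plane(d,*f(430,122),h))[1] for h in (.059,.0605,.0615)])
v,u=np.mgrid[0:384,0:512];P=pt(d,u,v,d['range_z'])
print(P[235:239,318:332:2,2].round(4)); print(P[236:239,304:316:2,2].round(4))
d=dict(np.load('w1.npz'));P=pt(d,u,v,d['range_z'])
print(P[164:172,294:310,2].round(4)); print(P[199:205,284:294,2].round(4))
g=cv2.cvtColor(d['color'],cv2.COLOR_RGB2GRAY); print(d['color'][162:173,300]); print(d['color'][196:208,285])
```

```text
ptr [0.00064456 0.21372389 0.0592    ] mk [np.float64(0.21471237014879826), np.float64(0.21536343969492022), np.float64(0.21579748605900148)]
[[0.0578 0.0598 0.0589 0.0595 0.0596 0.0593 0.0581]
 [0.0586 0.0602 0.0597 0.0602 0.0599 0.061  0.0611]
 [0.0593 0.0595 0.0601 0.0601 0.0602 0.0597 0.0596]
 [0.0593 0.0603 0.0603 0.0598 0.0591 0.0596 0.0592]]
[[0.0579 0.058  0.058  0.0591 0.0586 0.058 ]
 [0.0597 0.06   0.0596 0.0603 0.0594 0.0593]
 [0.0593 0.0598 0.0604 0.0602 0.06   0.0589]]
[[0.0545 0.0547 0.0538 0.0554 0.0552 0.0551 0.0551 0.0553 0.0536 0.0557
  0.0553 0.058  0.0627 0.0667 0.07   0.0701]
 [0.0555 0.0555 0.0556 0.0566 0.0555 0.0562 0.056  0.0563 0.0566 0.0568
  0.0567 0.0578 0.0632 0.0686 0.0703 0.0715]
 [0.0562 0.0555 0.0562 0.0611 0.0609 0.059  0.0593 0.0604 0.0609 0.0603
  0.0595 0.0583 0.0643 0.069  0.0715 0.0708]
 [0.0531 0.0555 0.3277 0.06   0.06   0.0612 0.0596 0.0601 0.0616 0.0597
  0.0607 0.0609 0.0642 0.068  0.0715 0.0703]
 [0.054  0.0549 0.0568 0.0603 0.0592 0.0594 0.0592 0.0605 0.0602 0.0594
  0.0592 0.0608 0.064  0.0686 0.0706 0.0716]
 [0.0553 0.0555 0.0551 0.060
[... 409 characters left out ...]
578 0.0574 0.0581 0.0591 0.0591 0.0593 0.059  0.0587 0.0592]
 [0.0594 0.0596 0.0603 0.0596 0.0608 0.059  0.0594 0.0598 0.0598 0.0606]
 [0.0597 0.0591 0.0593 0.0595 0.0604 0.059  0.0604 0.0601 0.0604 0.0598]
 [0.0599 0.0594 0.0599 0.0598 0.06   0.0595 0.0609 0.0595 0.0597 0.0593]
 [0.0541 0.054  0.0544 0.0554 0.0548 0.0544 0.0548 0.0534 0.0538 0.0541]]
[[241 245 247]
 [240 244 246]
 [232 235 236]
 [195 177 140]
 [224 180  80]
 [246 220 102]
 [247 222 107]
 [245 229 177]
 [239 244 246]
 [239 244 246]
 [239 244 246]]
[[238 243 245]
 [238 244 246]
 [238 243 245]
 [222 229 232]
 [102 106 110]
 [106 114 121]
 [109 113 124]
 [135 142 151]
 [206 215 220]
 [238 242 245]
 [238 242 245]
 [237 242 245]]
```

Pointer and marker tip are at the same height (z ≈ 0.060). The pointer is about 1.1 mm short, so I'll correct that and hold.

Call:
send_rows(series=[[0.0012,0,0,0,0,0,1],[0,0,0,0,0,0,1],[0,0,0,0,0,0,1],[0,0,0,0,0,0,1]])

```text
time: 4.05
tool_pos: [0.5311, 0.1249, 0.0675]
tool_rot: [-3.138, 0.002, 1.624]
contact_force: [-6.1, -4.9, 0.6]
opening: 0.0135
```

Run:
```python
from h import *
d=cam('wrist'); np.savez('w5.npz',**d)
im=cv2.cvtColor(d['color'],cv2.COLOR_RGB2BGR)
cv2.imwrite('pics/w5z.png',cv2.resize(im[220:244,270:370],None,fx=8,fy=8,interpolation=cv2.INTER_CUBIC))
o=observe();print(o['tool_pos'],o['contact_force'],o['opening'],mach(o['tool_pos'])-mach([.5327,.0959,0]))
```

```text
[0.53109154 0.12490174 0.06752398] [-5.37628548 -5.5381219   0.01653293] 0.013053090271732123 [-4.07843448e-05  2.90462830e-02  6.75239810e-02]
```

View pics/w5z.png

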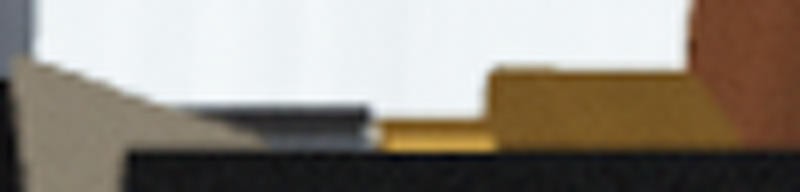

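Run:
```python
from h import *
for n in ('w4','w5'):
    c=np.load(n+'.npz')['color'].astype(int); print(n)
    for r in range(230,241): print(r,c[r,306:314].mean(0).round().tolist(),c[r,320:330].mean(0).round().tolist())
```

```text
w4
230 [232.0, 238.0, 240.0] [239.0, 244.0, 246.0]
231 [170.0, 179.0, 184.0] [238.0, 243.0, 245.0]
232 [39.0, 38.0, 40.0] [224.0, 228.0, 229.0]
233 [118.0, 123.0, 127.0] [125.0, 91.0, 39.0]
234 [221.0, 228.0, 231.0] [126.0, 91.0, 38.0]
235 [221.0, 229.0, 232.0] [187.0, 144.0, 63.0]
236 [55.0, 56.0, 58.0] [246.0, 220.0, 105.0]
237 [77.0, 80.0, 86.0] [241.0, 209.0, 98.0]
238 [71.0, 74.0, 80.0] [184.0, 148.0, 70.0]
239 [23.0, 23.0, 23.0] [24.0, 23.0, 24.0]
240 [21.0, 23.0, 24.0] [23.0, 23.0, 24.0]
w5
230 [240.0, 244.0, 246.0] [239.0, 244.0, 246.0]
231 [239.0, 244.0, 246.0] [238.0, 243.0, 245.0]
232 [227.0, 233.0, 236.0] [238.0, 243.0, 245.0]
233 [115.0, 120.0, 124.0] [234.0, 239.0, 240.0]
234 [48.0, 46.0, 49.0] [202.0, 198.0, 185.0]
235 [46.0, 46.0, 47.0] [125.0, 91.0, 37.0]
236 [55.0, 56.0, 58.0] [139.0, 102.0, 42.0]
237 [77.0, 81.0, 86.0] [182.0, 142.0, 62.0]
238 [71.0, 74.0, 80.0] [184.0, 148.0, 70.0]
239 [22.0, 21.0, 23.0] [24.0, 24.0, 25.0]
240 [23.0, 24.0, 26.0] [24.0, 24.0, 25.0]
```

By row profile, the pointer's front edge is at row 236.8 and the marker's at 236.9, so they are level to about 0.1 px. Now I'll hold for over a second.

Call:
send_rows(series=[[0,0,0,0,0,0,1],[0,0,0,0,0,0,1],[0,0,0,0,0,0,1],[0,0,0,0,0,0,1],[0,0,0,0,0,0,1]])

```text
time: 4.52
tool_pos: [0.5311, 0.1249, 0.0675]
tool_rot: [-3.138, 0.002, 1.624]
contact_force: [-6.3, -5.6, 0.9]
opening: 0.0133
```

Call:
send_rows(series=[[0,0,0,0,0,0,1],[0,0,0,0,0,0,1],[0,0,0,0,0,0,1],[0,0,0,0,0,0,1],[0,0,0,0,0,0,1]])

```text
time: 4.93
tool_pos: [0.5311, 0.1249, 0.0675]
tool_rot: [-3.138, 0.002, 1.624]
contact_force: [-5.0, -5.8, 1.2]
opening: 0.0131
```

Call:
send_rows(series=[[0,0,0,0,0,0,1],[0,0,0,0,0,0,1],[0,0,0,0,0,0,1],[0,0,0,0,0,0,1],[0,0,0,0,0,0,1]])

```text
time: 5.35
tool_pos: [0.5311, 0.1249, 0.0675]
tool_rot: [-3.138, 0.002, 1.624]
contact_force: [-5.8, -5.1, 0.4]
opening: 0.013
```

Call:
send_rows(series=[[-0.004,0,0,0,0,0,1],[-0.008,0,0,0,0,0,1],[-0.008,0,0,0,0,0,1],[-0.007,0,0,0,0,0,1],[-0.0025,0,0,0,0,0,1]])

```text
time: 5.77
tool_pos: [0.5327, 0.0958, 0.0675]
tool_rot: [-3.138, -0.0, 1.623]
contact_force: [-6.2, 10.2, -0.2]
opening: 0.0129
```

Call:
send_rows(series=[[0,0,0,0,0,0,1],[0,0,0,0,0,0,1]])

```text
time: 5.93
tool_pos: [0.5326, 0.096, 0.0676]
tool_rot: [-3.138, 0.001, 1.623]
contact_force: [-5.3, -2.2, -0.1]
opening: 0.0131
```

Call:
send_rows(series=[[0,0,0,0,0,0,0.5],[0,0,0,0,0,0,0.5],[0,0,0,0,0,0,0.5],[0,0,0,0,0,0,0.5]])

```text
time: 6.27
tool_pos: [0.5347, 0.0967, 0.0682]
tool_rot: [3.14, -0.0, 1.624]
contact_force: [0.7, -0.7, 0.6]
opening: 0.0353
```

Call:
send_rows(series=[[0,0,-0.015,0,0,0,0.5],[0,0,-0.035,0,0,0,0.5],[0,0,-0.04,0,0,0,0.5],[0,0,-0.04,0,0,0,0.5],[0,0,-0.02,0,0,0,0.5]])

```text
time: 6.68
tool_pos: [0.5358, 0.0968, 0.2231]
tool_rot: [3.134, -0.0, 1.624]
contact_force: [0.4, -0.2, 0.7]
opening: 0.046
```

Run:
```python
from h import *
o=observe();print(o['tool_pos'],o['contact_force'],o['opening'])
d=cam('wrist');save(d,'w6.png');np.savez('w6.npz',**d)
```

```text
[0.53584591 0.09682757 0.22314325] [ 0.37679205 -0.18685784  0.67763032] 0.045959358152735344
```

View pics/w6.png

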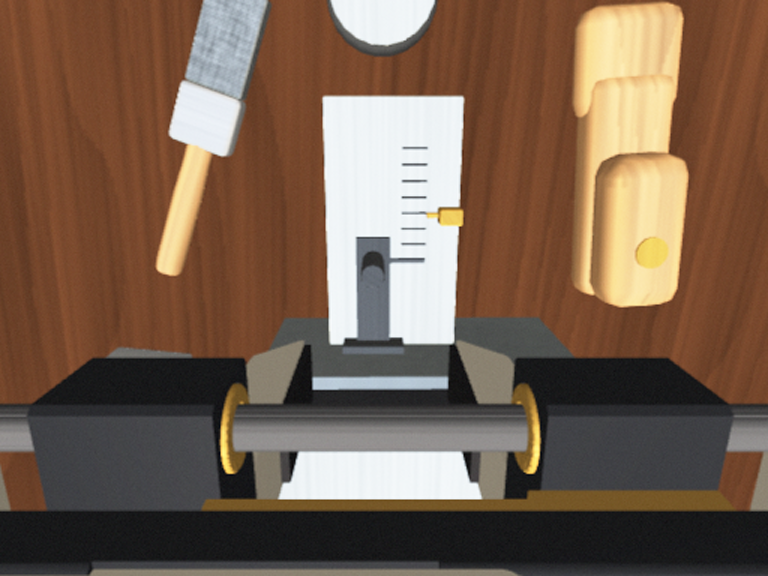

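The gauge is home: pointer at (424,260), one spacing below the first scale line. Marker is undisturbed. Next I'll hover over the fastener with the tool tilted to its axis.

```bash
cat >> plan.py <<'E'
def fpose(a,h,cov=.16,dx=0,dy=0):
    n=np.sin(cov)*EX+np.cos(cov)*np.array([0,0,1])
    c=world(.085-.120*np.cos(cov)+.022*np.sin(cov),0,.105+.120*np.sin(cov)+.022*np.cos(cov))+dx*EX+dy*EY
    return c+h*n, R.from_rotvec(cov*EY)*down(a+YAW), c
E
python3 - <<'E'
from plan import *
p,r,c=fpose(.92,.09);print(c,p,r.as_euler('xyz'))
plan(p,r,7)
E
```

```text
[ 0.5427814  -0.08811718  0.14583719] [ 0.55709914 -0.08734327  0.23468764] [-3.01389752  0.09666867  0.98018526]
[-0.0264, 0.0015, -0.0013] [0.0238, -0.008, 0.0926]
[-0.0262, 0.0039, -0.0011] [0.0238, -0.008, 0.0926]
[-0.0257, 0.0063, -0.001] [0.0238, -0.008, 0.0926]
[-0.0251, 0.0086, -0.001] [0.0238, -0.008, 0.0926]
[-0.0242, 0.0108, -0.001] [0.0238, -0.008, 0.0926]
[-0.0231, 0.013, -0.0011] [0.0238, -0.008, 0.0926]
[-0.0218, 0.0151, -0.0013] [0.0238, -0.008, 0.0926]
```

Call:
send_rows(series=[[-0.0264,0.0015,-0.0013,0.0238,-0.008,0.0926,0.5],[-0.0262,0.0039,-0.0011,0.0238,-0.008,0.0926,0.5],[-0.0257,0.0063,-0.001,0.0238,-0.008,0.0926,0.5],[-0.0251,0.0086,-0.001,0.0238,-0.008,0.0926,0.5],[-0.0242,0.0108,-0.001,0.0238,-0.008,0.0926,0.5]])

```text
time: 7.15
tool_pos: [0.5485, -0.036, 0.2241]
tool_rot: [-3.036, 0.066, 1.16]
contact_force: [0.6, 0.6, -0.4]
opening: 0.046
```

Call:
send_rows(series=[[-0.0231,0.013,-0.0011,0.0238,-0.008,0.0926,0.5],[-0.0218,0.0151,-0.0013,0.0238,-0.008,0.0926,0.5],[0,0,0,0,0,0,0.5],[0,0,0,0,0,0,0.5]])

```text
time: 7.48
tool_pos: [0.5543, -0.0889, 0.2259]
tool_rot: [-3.003, 0.104, 0.979]
contact_force: [0.1, 1.1, 0.5]
opening: 0.0457
```

Run:
```python
from h import *
o=observe();print(o['tool_pos'],o['tool_rot'],o['contact_force'],o['opening'])
d=cam('wrist');save(d,'w7.png');np.savez('w7.npz',**d)
```

```text
[ 0.55431401 -0.08892881  0.22586933] [-3.00323829  0.10369414  0.97941197] [0.05400944 1.07404555 0.46219847] 0.04574333275884642
```

View pics/w7.png

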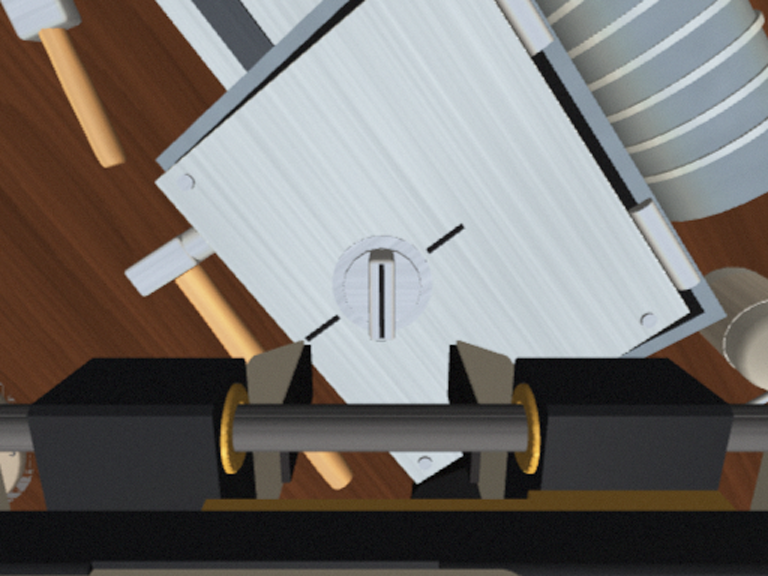

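The slot runs straight up the picture, (381,264) to (382,336), so the jaws are already square to the bar. The black lines run from (305,340) to (462,226). I'll measure the angle between them.

Run:
```python
from plan import *
d=dict(np.load('w7.npz'));o=observe()
Rt=R.from_euler('xyz',o['tool_rot']);tp=np.array(o['tool_pos'])
v,u=np.mgrid[0:384,0:512];P=pt(d,u,v,d['range_z'])
# cover plane fit
m=(u>170)&(u<330)&(v>60)&(v<140); g=d['color'].min(-1)>150; Q=P[m&g]
c=np.median(Q,0);Q=Q[np.abs(Q[:,2]-c[2])<.03]; A=np.c_[Q[:,:2],np.ones(len(Q))];k=np.linalg.lstsq(A,Q[:,2],rcond=None)[0]
n=np.array([-k[0],-k[1],1]);n/=np.linalg.norm(n);print('n',n,'tilt along EX',np.arctan2(n@EX,n[2]),'EY',n@EY)
q0=np.array([0,0,k[2]])
def ray(x,y,h):
    r=np.array([(x/1.5-.17-d['cx'])/d['f'],(y/1.5-.17-d['cy'])/d['f'],1])@d['T'][:3,:3].T;o_=d['T'][:3,3]
    return o_+r*(((q0+h*n-o_)@n)/(r@n))
L=[ray(*p,0) for p in [(306,340),(339,318),(428,250),(463,226)]]
S=[ray(*p,.029) for p in [(381,264),(382,338)]]
a=lambda w:(np.arctan2(w@EY,w@EX))
print('line angle mach',a(L[3]-L[0]),'slot',a(S[0]-S[1]), 'line ctr',mach((L[1]+L[2])/2))
cen=(ray(381,258,.029)+ray(382,340,.029))/2
print('bar centre top',cen,mach(cen),np.linalg.norm(S[0]-S[1]))
print('in tool frame', Rt.inv().apply(cen-tp), 'bar dir tool',Rt.inv().apply(S[0]-S[1]),'normal',Rt.inv().apply(n))
print('depth bar top',P[200,252:256],P[200,258])
```

```text
n [0.1605693  0.00878621 0.98698546] tilt along EX 0.16151074570079385 EY 0.00010687827716323941
line angle mach -0.0027176145648697297 slot 0.938201195908004 line ctr [-0.03253593 -0.00102794  0.12890861]
bar centre top [ 0.54523403 -0.08797614  0.1574713 ] [-2.75056030e-02  8.45112988e-06  1.57471305e-01] 0.03618892546773211
in tool frame [0.00205717 0.00233258 0.06907923] bar dir tool [ 0.03618581 -0.00042697 -0.00020749] normal [-0.00584755 -0.00964344 -0.9999364 ]
depth bar top [[ 0.54408348 -0.08711459  0.15811668]
 [ 0.54480016 -0.0873908   0.15843052]
 [ 0.54524864 -0.08787396  0.15801367]
 [ 0.5456455  -0.08840062  0.15744894]] [ 0.54735601 -0.08957287  0.15718417]
```

Call:
send_rows(series=[[0.002,0.0023,0.01,-0.01,0.006,-0.012,0.5],[0,0,0.03,0,0,0,0.5],[0,0,0.03,0,0,0,0.5],[0,0,0.015,0,0,0,0.5],[0,0,0,0,0,0,0.5]])

```text
time: 7.95
tool_pos: [0.5407, -0.0861, 0.139]
tool_rot: [-3.006, 0.098, 0.995]
contact_force: [-0.2, -0.5, -0.8]
opening: 0.0459
```

Call:
send_rows(newtons=20, series=[[0,0,0,0,0,0,0.5],[0,0,0,0,0,0,0.5]])

```text
time: 8.12
tool_pos: [0.5443, -0.0876, 0.1437]
tool_rot: [-3.015, 0.095, 0.993]
contact_force: [0.1, -0.3, 1.3]
opening: 0.0458
```

Run:
```python
from plan import *
o=observe();print(o['tool_pos'],o['tool_rot'],o['contact_force'],o['opening'])
Rt=R.from_euler('xyz',o['tool_rot']);print(Rt.inv().apply(np.array([.54523403,-.08797614,.1574713])-o['tool_pos']))
d=cam('wrist');save(d,'w8.png')
d=cam('side');im=cv2.cvtColor(d['color'],cv2.COLOR_RGB2BGR)
cv2.imwrite('pics/s8z.png',cv2.resize(im[90:230,190:330],None,fx=4.2,fy=4.2,interpolation=cv2.INTER_CUBIC))
```

```text
[ 0.54426513 -0.08761889  0.14365261] [-3.01493772  0.09542492  0.9934536 ] [ 0.06067928 -0.3106077   1.2883934 ] 0.04583747084577451
[-0.00108822 -0.00074157 -0.01379451]
```

View pics/w8.png

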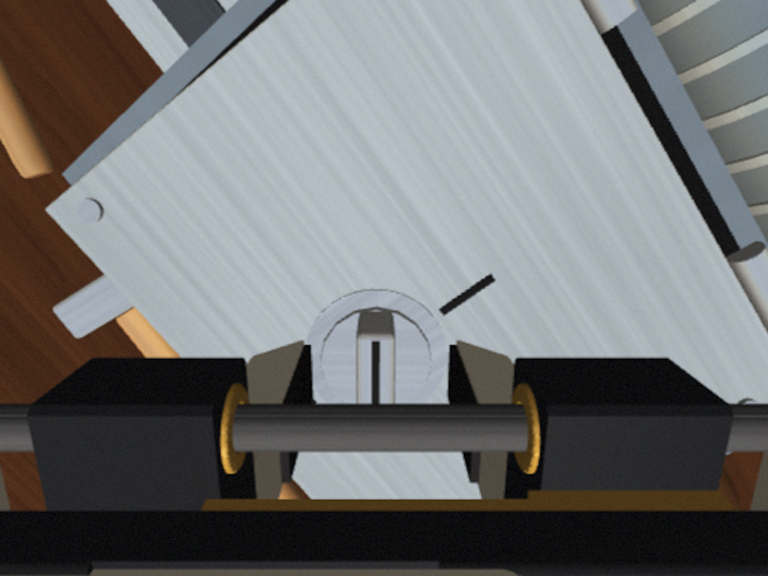

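View pics/s8z.png

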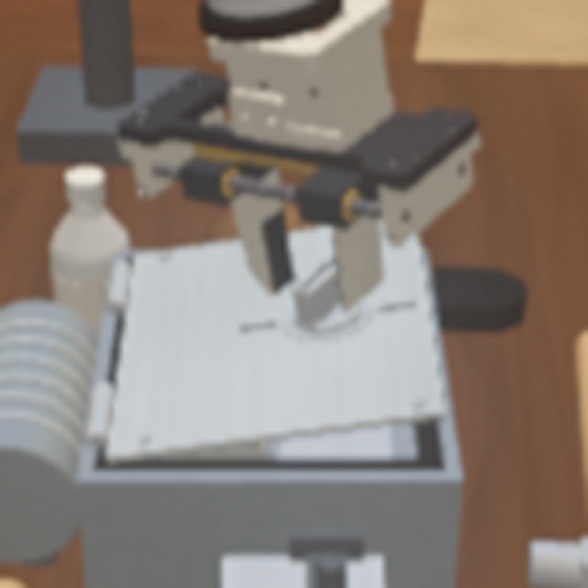

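The bar is between the pads, with about 14 mm of overlap. I'll go 4 mm deeper and close.

Call:
send_rows(newtons=20, series=[[-0.001,-0.0007,0.004,0,0,0,0.5],[0,0,0,0,0,0,0.7],[0,0,0,0,0,0,1],[0,0,0,0,0,0,1],[0,0,0,0,0,0,1]])

```text
time: 8.63
tool_pos: [0.5416, -0.0887, 0.1386]
tool_rot: [-3.013, 0.096, 0.992]
contact_force: [0.6, 0.3, -0.4]
opening: 0.0239
```

Call:
send_rows(series=[[0,0,0,0,0,0,1],[0,0,0,0,0,0,1],[0,0,0,0,0,0,1]])

```text
time: 8.88
tool_pos: [0.5411, -0.0884, 0.1385]
tool_rot: [-3.011, 0.097, 0.992]
contact_force: [-2.1, 1.7, 2.0]
opening: 0.0118
```

Run:
```python
from plan import *
o=observe();print(o['tool_pos'],o['tool_rot'],o['contact_force'],o['torque'],o['opening'])
Rt=R.from_euler('xyz',o['tool_rot']);print('F tool',Rt.inv().apply(o['contact_force']),Rt.as_matrix()[:,0],'ang',np.arctan2(Rt.as_matrix()[:,0]@EY,Rt.as_matrix()[:,0]@EX))
print(Rt.inv().apply(np.array([.54523403,-.08797614,.1574713])-o['tool_pos']),o['qpos'])
```

```text
[ 0.541134   -0.08842035  0.13851792] [-3.01140115  0.09655022  0.99219255] [-2.05231118  1.69102989  1.9919427 ] [ 0.07283839  0.34189472 -0.09172927] 0.011810238174484268
F tool [ 0.10006762 -2.88170204 -1.65081155] [ 0.54430861  0.83332774 -0.09640028] ang 0.9381925505994754
[ 0.00077474  0.00068088 -0.01936942] [-0.27143953  0.55717037  1.44236888 -0.05390673  1.29588886  0.33209898]
```

Call:
send_rows(series=[[0,0,0,0,0,0.06,1],[0,0,0,0,0,0.1,1],[0,0,0,0,0,0.1,1],[0,0,0,0,0,0.1,1],[0,0,0,0,0,0.1,1]])

```text
time: 9.3
tool_pos: [0.541, -0.0883, 0.1385]
tool_rot: [-3.068, 0.145, 0.527]
contact_force: [-2.0, 1.3, 3.5]
opening: 0.0116
```

Call:
send_rows(series=[[0,0,0,0,0,0.1,1],[0,0,0,0,0,0.1,1],[0,0,0,0,0,0.1,1],[0,0,0,0,0,0.1,1],[0,0,0,0,0,0.081,1]])

```text
time: 9.72
tool_pos: [0.541, -0.0882, 0.1385]
tool_rot: [3.139, 0.162, 0.04]
contact_force: [-2.8, 1.3, 1.3]
opening: 0.0118
```

Call:
send_rows(series=[[0,0,0,0,0,0,1],[0,0,0,0,0,0,1],[0,0,0,0,0,0,1]])

```text
time: 9.97
tool_pos: [0.541, -0.0882, 0.1385]
tool_rot: [3.141, 0.162, 0.047]
contact_force: [-4.0, 3.2, 2.5]
opening: 0.0117
```

```bash
cat > st.py <<'E'
from plan import *
o=observe();print(o['tool_pos'],o['tool_rot'],o['contact_force'],o['torque'],o['opening'])
Rt=R.from_euler('xyz',o['tool_rot']);print('F tool',Rt.inv().apply(o['contact_force']),'ang',np.arctan2(Rt.as_matrix()[:,0]@EY,Rt.as_matrix()[:,0]@EX),'tilt',np.arctan2(-Rt.as_matrix()[:,2]@EX,-Rt.as_matrix()[2,2]))
E
python3 st.py
python3 - <<'E'
from h import *
d=cam('wrist');save(d,'w9.png');np.savez('w9.npz',**d)
E
```

```text
[ 0.54101748 -0.0882089   0.13846586] [3.14052014 0.16217238 0.04729363] [-4.03660748  3.21495833  2.50560169] [ 0.53898153  0.8665957  -0.19433076] 0.011661389040556759
F tool [-4.23375285 -3.40021616 -1.84988207] ang -0.006706371532417777 tilt 0.16217589657581818
```

View pics/w9.png

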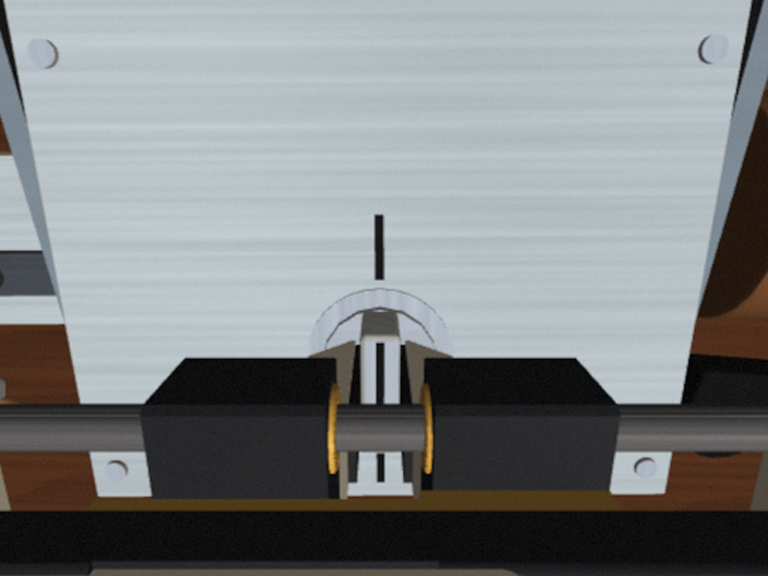

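The slot at column 380–381 lies in line with the black line at column 379. I'll release, back off and check.

Call:
send_rows(series=[[0,0,0,0,0,0,0.5],[0,0,0,0,0,0,0.5],[0,0,0,0,0,0,0.5],[0,0,0,0,0,0,0.5]])

```text
time: 10.35
tool_pos: [0.5419, -0.089, 0.1384]
tool_rot: [3.139, 0.16, 0.045]
contact_force: [0.2, 0.5, -0.2]
opening: 0.0338
```

Call:
send_rows(series=[[0,0,-0.015,0,0,0,0.5],[0,0,-0.03,0,0,0,0.5],[0,0,-0.03,0,0,0,0.5],[0,0,-0.015,0,0,0,0.5],[0,0,0,0,0,0,0.5]])

```text
time: 10.77
tool_pos: [0.5582, -0.0884, 0.2311]
tool_rot: [3.137, 0.153, 0.045]
contact_force: [-0.4, -0.3, 0.4]
opening: 0.0458
```

```bash
python3 st.py
python3 - <<'E'
from h import *
d=cam('wrist');save(d,'w10.png');np.savez('w10.npz',**d)
E
```

```text
[ 0.55815418 -0.08841971  0.23113244] [3.13664501 0.15326546 0.04477438] [-0.39330775 -0.33295662  0.41307459] [-0.03422911  0.06576952  0.04744515] 0.045839275294388915
F tool [-0.46609852  0.31672659 -0.34440986] ang -0.00922561594131927 tilt 0.1533041536003661
```

View pics/w10.png

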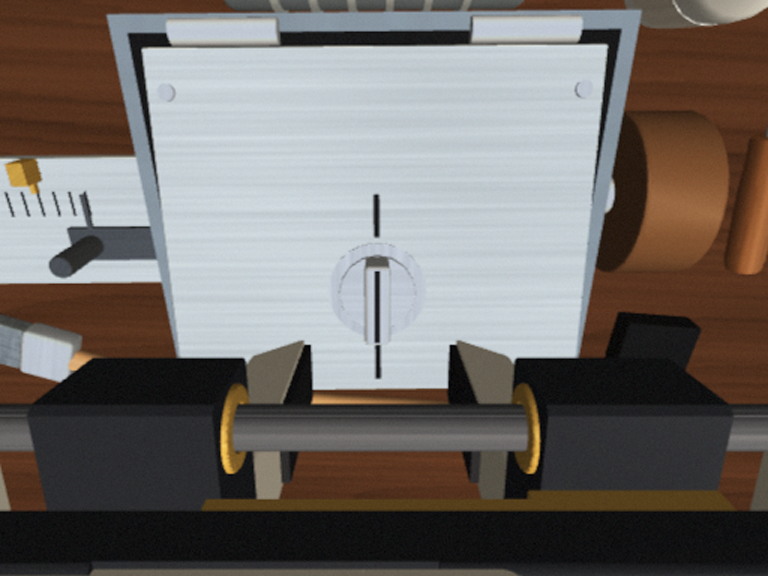

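The slot (377,272)–(377,342) sits between the black lines (376,195)–(378,378), in line with them. Next is the push at the front spot, with the fingers shut and upright.

Run:
```python
from plan import *
d=dict(np.load('w10.npz'));g=d['color'].min(-1).astype(int)
def col(r0,r1):
    vs=np.arange(r0,r1);us=[]
    for r in vs:
        w=np.clip(140-g[r,244:259],0,None); us.append((w*np.arange(244,259)).sum()/w.sum())
    return np.polyfit(vs,us,1),np.mean(us)
print('upper line',col(133,155),'slot',col(185,224),'lower',col(236,249))
plan(world(-.074,0,.185),down(.054),3)
```

```text
upper line (array([8.31556321e-03, 2.49362982e+02]), np.float64(250.55626482783666)) slot (array([2.15601655e-07, 2.51009350e+02]), np.float64(251.00939413425263)) lower (array([1.48017491e-02, 2.47992308e+02]), np.float64(251.57433085170567))
[-0.0169, -0.0002, 0.0175] [0.001, 0.0523, -0.003]
[-0.0178, -0.0002, 0.0166] [0.001, 0.0523, -0.003]
[-0.0186, -0.0002, 0.0156] [0.001, 0.0523, -0.003]
```

Call:
send_rows(series=[[-0.0169,0,0.0175,0,0.0523,-0.003,1],[-0.0178,0,0.0166,0,0.0523,-0.003,1],[-0.0186,0,0.0156,0,0.0523,-0.003,1],[0,0,0,0,0,0,1],[0,0,0,0,0,0,1]])

```text
time: 11.23
tool_pos: [0.4944, -0.0902, 0.1816]
tool_rot: [-3.141, 0.009, 0.053]
contact_force: [0.5, -0.4, 0.9]
opening: 0.017
```

Call:
send_rows(series=[[0,0,0,0,0,0,1],[0,0,0,0,0,0,1],[0,0,0,0,0,0,1]])

```text
time: 11.48
tool_pos: [0.499, -0.091, 0.184]
tool_rot: [3.139, 0.003, 0.054]
contact_force: [0.2, -0.6, 0.3]
opening: 0.0012
```

```bash
python3 st.py
python3 - <<'E'
from plan import *
o=observe();print(mach(o['tool_pos'])); plan(world(-.074,0,.140),down(.054))
d=cam('side');im=cv2.cvtColor(d['color'],cv2.COLOR_RGB2BGR)
cv2.imwrite('pics/s11z.png',cv2.resize(im[90:230,190:330],None,fx=4.2,fy=4.2,interpolation=cv2.INTER_CUBIC))
E
```

```text
[ 0.49898452 -0.09101679  0.18398233] [3.13933295e+00 2.68660489e-03 5.44144719e-02] [ 0.24202259 -0.62397153  0.29888727] [-0.09317966  0.13911163  0.00332902] 0.001156769335349381
F tool [ 0.20692431  0.63688605 -0.29800586] ang 0.0004144719391905845 tilt 0.002685668078460361
[-0.07385182 -0.0005315   0.18398233]
[-0.0, -0.0003, 0.022] [0.0011, 0.0013, 0.0002]
[-0.0, -0.0003, 0.022] [0.0011, 0.0013, 0.0002]
```

View pics/s11z.png

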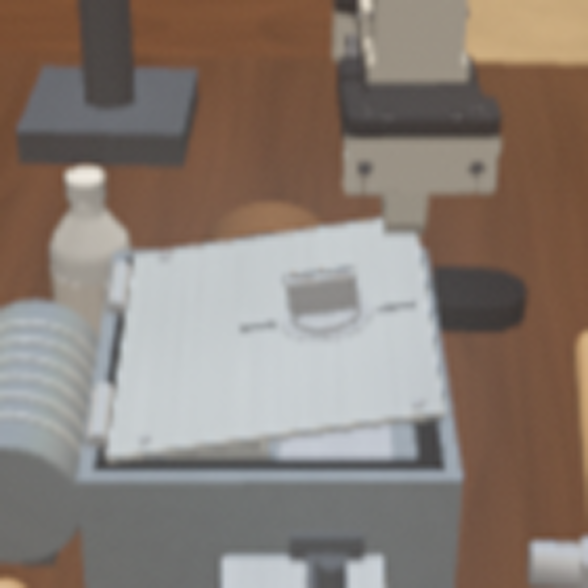

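Fingers are above the front strip, clear of the bar. Going down to contact, then pressing.

Call:
send_rows(series=[[0,0,0.022,0,0,0,1],[0,0,0.02,0,0,0,1],[0,0,0.003,0,0,0,1],[-0.0005,0,0.004,0,0,0,1],[-0.0005,0,0.004,0,0,0,1]])

```text
time: 11.95
tool_pos: [0.4969, -0.0909, 0.1312]
tool_rot: [3.14, 0.003, 0.054]
contact_force: [-0.8, 1.1, 2.8]
opening: 0.0005
```

Call:
send_rows(series=[[-0.0005,0,0.004,0,0,0,1],[-0.0005,0,0.004,0,0,0,1],[-0.0005,0,0.004,0,0,0,1],[-0.0003,0,0.003,0,0,0,1],[0,0,0,0,0,0,1]])

```text
time: 12.37
tool_pos: [0.4951, -0.091, 0.1156]
tool_rot: [3.14, 0.003, 0.054]
contact_force: [2.1, 1.5, 4.0]
opening: 0.0007
```

Call:
send_rows(series=[[0,0,0.001,0,0,0,1],[0,0,0,0,0,0,1],[0,0,0,0,0,0,1]])

```text
time: 12.62
tool_pos: [0.495, -0.091, 0.1149]
tool_rot: [3.14, 0.003, 0.054]
contact_force: [2.6, 2.0, 4.2]
opening: 0.0003
```

Call:
send_rows(series=[[0,0,0.002,0,0,0,1],[0,0,0.002,0,0,0,1],[0,0,0.001,0,0,0,1],[0,0,0,0,0,0,1],[0,0,0,0,0,0,1]])

```text
time: 13.03
tool_pos: [0.4948, -0.091, 0.1102]
tool_rot: [3.14, 0.003, 0.054]
contact_force: [1.0, 2.8, 9.4]
opening: 0.0004
```

Call:
send_rows(series=[[0,0,0.001,0,0,0,1],[0,0,0,0,0,0,1],[0,0,0,0,0,0,1]])

```text
time: 13.28
tool_pos: [0.4949, -0.091, 0.1101]
tool_rot: [3.139, 0.002, 0.054]
contact_force: [-1.6, 3.1, 17.8]
opening: 0.0001
```

Call:
send_rows(series=[[0,0,0.001,0,0,0,1],[0,0,0,0,0,0,1],[0,0,0,0,0,0,1]])

```text
time: 13.53
tool_pos: [0.4949, -0.091, 0.11]
tool_rot: [3.139, 0.002, 0.054]
contact_force: [-4.3, 5.0, 25.5]
opening: 0.0001
```

The force jumped at z = 0.110, which is the flush height. I'll ease off slightly and verify.

Call:
send_rows(series=[[0,0,-0.0007,0,0,0,1],[0,0,0,0,0,0,1],[0,0,0,0,0,0,1],[0,0,0,0,0,0,1],[0,0,0,0,0,0,1]])

```text
time: 13.95
tool_pos: [0.4949, -0.091, 0.1101]
tool_rot: [3.139, 0.002, 0.054]
contact_force: [-2.6, 4.4, 18.9]
opening: 0.0009
```

```bash
python3 st.py
python3 - <<'E'
from h import *
d=cam('side');save(d,'s12.png');im=cv2.cvtColor(d['color'],cv2.COLOR_RGB2BGR)
cv2.imwrite('pics/s12z.png',cv2.resize(im[90:230,190:330],None,fx=4.2,fy=4.2,interpolation=cv2.INTER_CUBIC))
d=cam('top');save(d,'t12.png'); d=cam('wrist');save(d,'w12.png')
P=pt(d,np.array([150,350,150,350]),np.array([60,60,160,160]));print(P.round(4))
E
```

```text
[ 0.49488981 -0.09100215  0.11007594] [3.13934865e+00 2.24405843e-03 5.42567533e-02] [-2.62436654  4.37310593 18.92017845] [0.60263351 0.61640817 0.00708911] 0.000900652213381598
F tool [ -2.4258025   -4.46653442 -18.92485298] ang 0.00025675328139179466 tilt 0.002243482199638377
[[ 0.5813 -0.0422  0.1094]
 [ 0.5861 -0.1293  0.108 ]
 [ 0.5373 -0.0411  0.1101]
 [ 0.5423 -0.1345  0.1104]]
```

View pics/s12z.png

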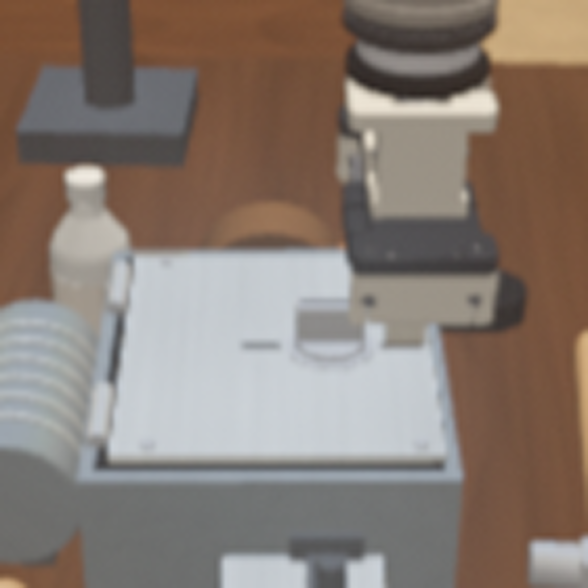

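View pics/t12.png

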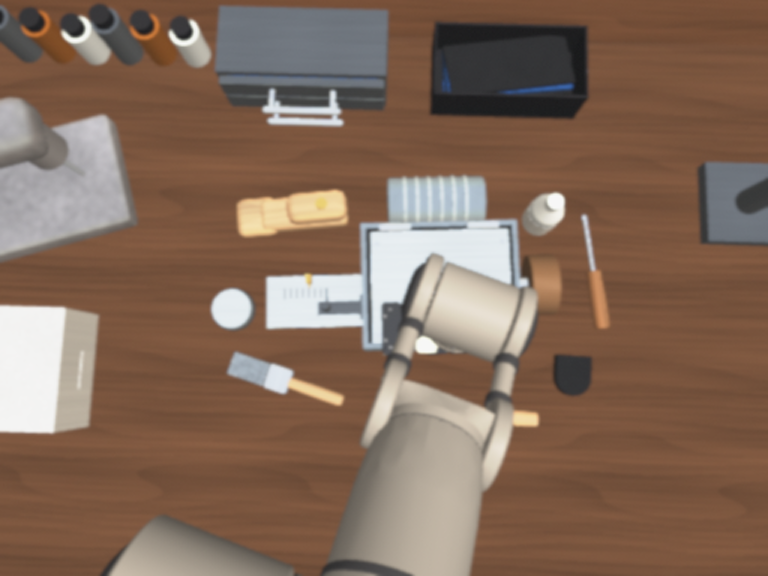

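View pics/w12.png

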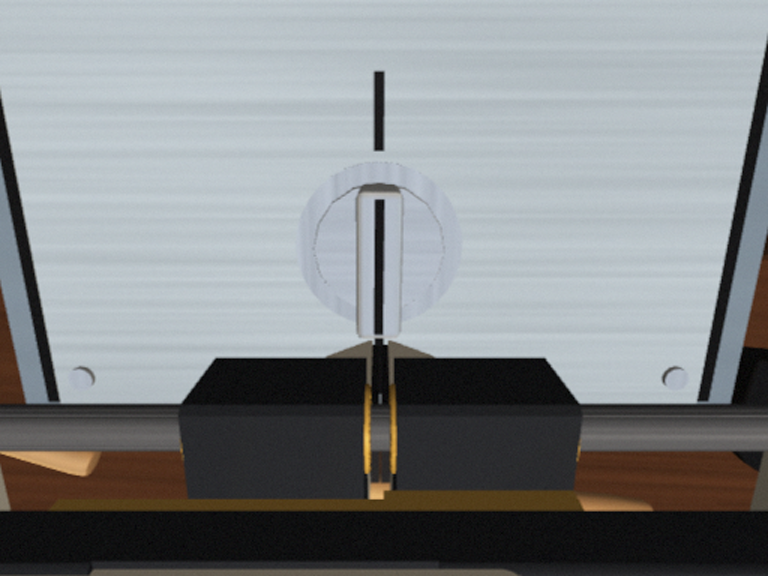

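The cover is flush: its face measures z ≈ 0.110 everywhere and the near edge is level in the side view. The slot (379,200–335) is in line with the black line (379,72–150). The gauge is home and the bystanders that can be seen have not moved, so I'm handing in.

Run:
```python
from cell import workorder
print(workorder.hand_in())
```

```text
the job is handed in; nothing more can be done
None
```

The job is done and handed in at about 14 s of the 67 s allowed; the hand-in gave no verdict.

- **Gauge:** I gripped the post and pulled it 29 mm, until the pointer was level with the brass marker to about 0.1 px in the wrist view. I held it there for over 1.3 s, brought it home still gripped and let go. The next picture showed it home and the marker unmoved.
- **Fastener:** I turned it 0.94 rad clockwise. After release the slot was within about 0.01 rad of the black lines, and it was still in line once the cover was down.
- **Cover:** I pushed at the front spot with the fingers shut until the force rose sharply at 110 mm, the flush height. The final hold was about 19 N, and depth readings put the cover's face at 108 to 110 mm.
- **Bystanders:** The last top view shows them where they were. The exception is the hammer: the arm hides its head and most of its handle, so I checked it only by the visible handle end.

No check failed. The first pull stopped about 1.1 mm short, and I corrected it before the hold.

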